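Wet the brush at the pump dish and brush the solder row

TASK

Take the cleaning brush from its saucer, dip its bristles into the sprung dish on top of the pump bottle and push the dish right down, as if to wet the brush. Then set the bristles lightly on the green board between the two upright studs and brush along the middle row of solder pads to its other end, keeping the bristles on the board all the way and never pushing the board down to its stops. Finally stand the brush upright in its saucer again and let go, leaving the other things on the bench where they are.

Things in the scene. Friction and masses are not known exactly. Their poses are not given: they have to be found in the camera images.
- brush: Loose stubby brush, 122 mm tall, 120 g (varies), standing on its bristles in the saucer. Origin: centre of its flat lower face; z runs up the handle. From below: stiff grey bristle block 32 mm across, 34 mm high (rigid); ferrule 36 mm across up to 50 mm; flat-sided wooden handle from 50 to 122 mm, 26 mm wide along x, 18 mm thick along y (grip across y, from straight above).
- brush_grip (a point): Point on the axis of the brush's handle, 88 mm above its lower face; a good height for the TCP.
- saucer: Round steel saucer fixed to the bench, 100 mm across, 10 mm high, rim wall 4 mm, home of the brush. Origin: centre of its underside; the inner floor lies 4 mm above, about 90 mm across.
- dispenser: White plastic pump bottle fixed to the bench, 92 mm across (104 mm base ring), with a round open steel dish on its neck. Origin: centre of its underside; dish rim 109 mm above it.
- dish_floor (a point): Centre of the dish's inner floor, 99 mm above the bench when the dish is up. The dish is 66 mm across inside at the floor and 74 mm at the rim, 10 mm deep inside, wall 3 mm. It moves with the dish.
- dish (a joint): How far the dish is pushed down, m: 0 up, 0.008 fully down against a stop. A spring returns it: about 1.1 N starts it moving, 3.1 N holds it fully down.
- holder: Steel board holder fixed to the bench, base 190 x 90 x 12 mm, carrying the green board on springs with its long side along the holder's x. Origin: centre of its underside. Turned any way round.
- board (a joint): How far the board is pushed down on its springs, m: 0 up, 0.010 at its stops. About 1.2 N starts it moving, then 0.8 N per mm. It stays level wherever it is pressed.
- row_start (a point): Top face of the board (180 x 80 x 4 mm, top 92 mm above the bench when up), at the first of six bright solder pads in a straight row along its middle. It lies midway between two upright threaded studs, 62 mm apart centre to centre, 40 mm high, 8 mm thick, dark nuts 13 mm across. The rest of the top is smooth and flat.
- row_mid (a point): Top face of the board, middle of the row, 60 mm from row_start (and the middle of the board).
- row_quarter (a point): Top face of the board, on the row, 30 mm from row_start.
- row_late (a point): Top face of the board, on the row, 90 mm from row_start.
- row_end (a point): Top face of the board, at the last pad of the row, 120 mm from row_start, 30 mm from the board's far edge; no studs here.
- solder_reel: Bystander: loose reel of solder standing on its flange, 64 mm across, 48 mm high. Origin: centre of its underside.
- cup: Bystander: loose plain steel cup, 72 mm across, 60 mm high, standing on the bench; not the dish. Origin: centre of its underside.
- screwdriver: Bystander: loose screwdriver lying flat, 200 mm long along its x, 26 mm thick. Origin: under its middle.
- can: Bystander: loose aluminium can, 56 mm across, 110 mm high. Origin: centre of its underside.
- resistor_a: Bystander: loose grey-green ceramic tube lying flat, 80 mm long along its x, 22 mm across. Origin: under its middle.
- resistor_b: Bystander: a second such tube. Origin: under its middle.
Not all that is in view belongs to the job. There is more than one size of the dispenser; the one meant has the size given above.

How it is judged:
By the outcome, as a careful person would: the job done as asked, in the order asked, and still so for the second after the job is handed in, with the robot touching nothing.
It also fails if it takes over 64 s, if anything falls off the work surface, if the arm or the gripper's body presses on something with over 40 N, if the wrist force passes 120 N, or if a joint passes its speed limit or range.

ROBOT

A 6-joint arm with a two-finger parallel gripper is mounted at the origin on the work surface. World frame = base frame: x ahead of the robot, y to its left, z up, the work surface at z = 0. Lengths are in m, angles in rad, forces in N, time in s.
With the tool pointing down it reaches from about 0.35 to 0.975 m from the base axis. Payload 4.9 kg.
Tool frame: the origin (TCP) lies between the finger pads, 19 mm behind the fingertips; this is the grasp point; z points along the fingers, y is the line along which they close (so a half turn about z gives the same grasp; the last joint's range is limited). The gripper opens to 85 mm and grips with 20 to 120 N. Pads are 22 mm wide; open, the fingers measure 114 mm over their backs; the gripper's body (76 mm by 85 mm) begins 54 mm behind the grasp point. The pads swing forward as they close: fully open they stand 13 mm farther back than shut.
Start: joints at [-1.462, 0.053, 1.613, -0, 1.476, -0.119], TCP at [0.141, -0.609, 0.25] pointing down, gripper open.
Joint ranges: [-3.01, 3.01], [-1.01, 2.22], [0.06, 2.58], [-1.02, 4.17], [0.09, 2.62], [-3.14, 3.14]. Speed limits (rad/s): [2.57, 2.57, 3.14, 3.14, 3.14, 3.14].

INTERFACE

Orientations are given as a unit quaternion [w, x, y, z].
In Python, from plant import * gives the robot as it stands.
- The arm moves only by the tool jog_arm, never from a script. Its argument "targets" is a list of rows, each a list of 3 entries, a list of its own where there are three numbers: the shift along the tool's x, y, z in units of 25 mm (1.0 is 25 mm), then the turn, a rotation vector about the tool's x, y, z in units of 8 degrees (1.0 is 8 degrees), then the opening in per cent of the stroke, from 0 (shut) to 100 (fully open). A call has 1 to 8 rows; each row is the pose to reach, as a shift and turn from the pose commanded when the call began, along the tool's axes at that moment; what a row does not reach only later rows make up. A row lasts 1/8 s, in which the tool goes at most 62.5 mm and 10.7 degrees, less where a joint would pass 70% of its speed; a pose out of reach is approached as far as the arm can. A call with a gripper value outside its range is refused whole. The fingers move at their own pace and stop on an object; the grip force is fixed at half the most. Time passes only in rows, so rows that repeat a pose let the fingers close. It gives the time, the measured TCP pose, the force, the opening and the grip force at its end, in the units of the state.
- state(): the state, without advancing time (a new reading comes with each control period).
- grab_frame(name): name is "scene" or "top" or "wrist"; returns (picture, depth): 384x512x3 uint8, red, green, blue; 384x512 float32, m along the optical axis (not along the pixel's ray), 0 where there is no reading.
- camera_params(name): a dict with "fovy" (degrees; the focal length in pixels is half the picture's height over the tangent of half this angle, whatever the lens; pixels are square), "cx", "cy" (the principal point, pixels), "dist" ([k1, k2, p1, p2, k3] as OpenCV has them; the pictures are not rectified), "rvec" (rotation vector, rad) and "tvec" (3), from world to camera coordinates, as OpenCV has them; the wrist camera has in their place "hand_eye" (4x4, takes a point from camera to tool coordinates, whose origin is the TCP and whose axes are the flange's). Camera axes: x right, y down, z forward; pixel columns grow to the right and rows downward; lengths in m; the calibration is good to about 2 mm. A picture is of the moment at which its call begins: read the wrist's pose just before it. camera_params takes no time and is no camera call.
- job_done(): hands the job in; it is judged then, once.
The state is a dict: "time": time; "joint_pos": joint angles; "joint_vel": joint speeds; "joint_efforts": joint torques, N m; "tool_pos": TCP position; "tool_rot": TCP orientation; "contact_force": force on the tool from outside, world axes, zero at the start; "ft_torque": the same for the moment, N m; "gripper_width": opening from 0.0 (shut) to 1.0 (fully open); "grasp_force": force on a finger pad.
Only numpy, scipy, OpenCV 4.12 (cv2) and the standard library are available. Lean on these libraries where they do the work, as an engineer would, in place of code of your own. Each camera call takes 0.05 s, during which the arm holds its last target. There are 200 camera calls.

## Working session

There is one attempt and no reset: what is moved stays moved. The work goes in short steps, Python scripts to look and compute and a tool call to move; the robot and the scene stay as the last step left them, time stands still between calls to the robot, and variables do not carry over. Pictures are saved under pics/ and viewed, at most 10 in all, crops included, and the job is handed in when it is done.

Besides the shell and the picture viewer there is one more tool, called after "Call:" as name([rows], argument=value, ...), one row to a line, values as JSON. jog_arm: Moves the arm, as the interface text tells. Its arguments: {"type":"object","properties":{"targets":{"type":"array"}},"required":["targets"]}

```bash
mkdir -p pics; ls
cat > h.py <<'E'
from plant import *
import numpy as np, cv2
from scipy.spatial.transform import Rotation as R
def cam(n):
    p=camera_params(n); f=192/np.tan(np.radians(p["fovy"])/2)
    K=np.array([[f,0,p["cx"]],[0,f,p["cy"]],[0,0,1]]); d=np.array(p["dist"],float)
    if "rvec" in p:
        M=cv2.Rodrigues(np.array(p["rvec"],float))[0]; t=np.array(p["tvec"],float); return K,d,M.T,-M.T@t
    s=state(); q=s["tool_rot"]; T=np.eye(4); T[:3,:3]=R.from_quat([q[1],q[2],q[3],q[0]]).as_matrix(); T[:3,3]=s["tool_pos"]
    T=T@np.array(p["hand_eye"]); return K,d,T[:3,:3],T[:3,3]
def rays(C,uv):
    K,d,A,o=C; n=cv2.undistortPoints(np.array(uv,float).reshape(-1,1,2),K,d)[:,0]
    return np.c_[n,np.ones(len(n))]@A.T
def plane(C,uv,z):
    r=rays(C,uv); return C[3]+r*((z-C[3][2])/r[:,2])[:,None]
def cloud(C,dep):
    v,u=np.mgrid[:384,:512]; r=rays(C,np.c_[u.ravel(),v.ravel()])
    P=C[3]+r*dep.ravel()[:,None]; P[dep.ravel()==0]=np.nan; return P.reshape(384,512,3)
def snap(n,name):
    C=cam(n); im,dep=grab_frame(n); cv2.imwrite(f"pics/{name}.png",im[:,:,::-1]); np.savez(f"pics/{name}.npz",dep=dep,K=C[0],d=C[1],A=C[2],o=C[3]); return C,im,dep
E
python3 - <<'E'
from h import *
for n in("scene","top","wrist"):
    C,im,d=snap(n,n+"0"); print(n,C[3].round(3),(d==0).mean(), C[2][:,2].round(2))
a=cv2.imread("pics/scene0.png");b=cv2.imread("pics/top0.png")
cv2.imwrite("pics/both0.png",cv2.resize(np.vstack([a,b]),(512*600//600,768))[:600] if 0 else np.hstack([cv2.resize(a,(400,300)),cv2.resize(b,(400,300))]))
print(state())
E
```

```text
pics
scene [0.95  0.631 0.626] 0.004338582356770833 [-0.43 -0.68 -0.6 ]
top [0.442 0.007 1.361] 0.003753662109375 [ 0.1  -0.01 -1.  ]
wrist [ 0.217 -0.591  0.371] 0.0039011637369791665 [-0.3  -0.07 -0.95]
{'time': 0.15, 'joint_pos': array([-1.46202580e+00,  5.32444007e-02,  1.61397081e+00,  3.47789109e-06,
        1.47601067e+00, -1.18980824e-01]), 'joint_vel': array([-8.14724327e-05, -1.58948631e-03, -4.92845634e-03, -1.37778778e-03,
        1.05533090e-03, -7.40819085e-04]), 'joint_efforts': array([ 1.62299880e-04, -3.94241989e+01, -3.70723093e+01, -1.03472275e-04,
        4.62030759e-03, -3.02260339e-06]), 'tool_pos': array([ 0.14108036, -0.60840126,  0.24902577]), 'tool_rot': array([-8.16594040e-04,  9.93522857e-01,  1.13629514e-01,  5.89989879e-06]), 'contact_force': array([ 0.28339085, -0.67962801, -0.2536933 ]), 'ft_torque': array([-0.01038094, -0.00773948,  0.01499469]), 'grasp_force': 0.0, 'gripper_width': 1.0009469349213913}
```

View pics/top0.png

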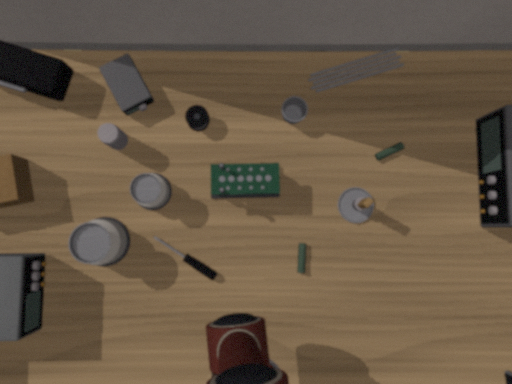

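View pics/scene0.png

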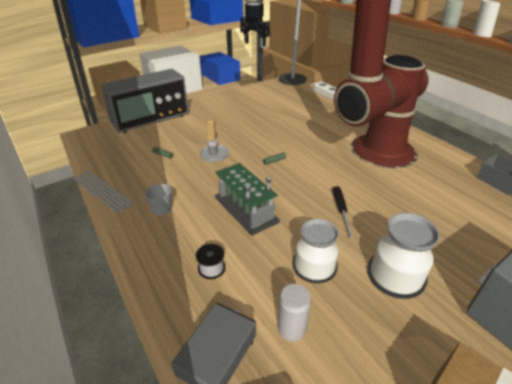

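Top picture: brush with saucer at (356,206), green board at (245,180), candidate bottles at (151,191) and (100,241), cup at (293,109), can at (112,136), reel at (198,118). I'll measure the sizes and make one enlarged crop.

Run:
```python
from h import *
z=np.load("pics/top0.npz"); C=(z["K"],z["d"],z["A"],z["o"]); P=cloud(C,z["dep"]); im=cv2.imread("pics/top0.png")
Z=P[:,:,2]
def comp(n,m):
    k,l,s,c=cv2.connectedComponentsWithStats(m.astype(np.uint8))
    for i in range(1,k):
        if s[i,4]>60:
            Q=P[l==i]; e,(w,h),a=cv2.minAreaRect(Q[:,:2].astype(np.float32)); print(n,c[i].round(),"ctr",np.round(e,3),"size",np.round((w,h),3),"a",round(a,1),"zmed",np.median(Q[:,2]).round(3),"zmax",Q[:,2].max().round(3))
comp("high",(Z>0.03)&(Z<.2))
hsv=cv2.cvtColor(im,cv2.COLOR_BGR2HSV)
comp("green",(hsv[:,:,0]>60)&(hsv[:,:,0]<95)&(hsv[:,:,1]>120))
for t,c in(("small",(151,191)),("large",(100,241)),("brush",(360,205))):
    u,v=c; q=P[v-34:v+34,u-34:u+34].reshape(-1,3)
    for lo,hi in((.004,.02),(.09,.104),(.104,.118),(.118,.15)):
        s=q[(q[:,2]>lo)&(q[:,2]<hi)]
        if len(s)>5: e,r=cv2.minEnclosingCircle(s[:,:2].astype(np.float32)); print(t,lo,len(s),np.round(e,3),"dia",round(2*r,3))
a=cv2.resize(im[150:280,60:220],None,fx=2.4,fy=2.4,interpolation=2)
b=cv2.resize(im[155:215,200:290],None,fx=4,fy=4,interpolation=2); c=cv2.resize(im[180:230,330:390],None,fx=5,fy=5,interpolation=2)
o=np.zeros((560,760,3),np.uint8); o[:a.shape[0],:a.shape[1]]=a; o[:240,390:750]=b; o[250:500,400:700]=c
cv2.imwrite("pics/crop1.png",cv2.convertScaleAbs(o,alpha=1.4))
```

```text
high [32. 71.] ctr [0.862 0.582] size [0.181 0.112] a 73.0 zmed 0.088 zmax 0.099
high [126.  84.] ctr [0.835 0.328] size [0.158 0.092] a 27.8 zmed 0.057 zmax 0.067
high [295. 107.] ctr [ 0.767 -0.13 ] size [0.068 0.071] a 88.7 zmed 0.055 zmax 0.065
high [196. 116.] ctr [0.749 0.138] size [0.061 0.062] a 87.3 zmed 0.047 zmax 0.054
high [496. 167.] ctr [ 0.601 -0.633] size [0.024 0.299] a 87.8 zmed 0.115 zmax 0.174
high [112. 135.] ctr [0.688 0.356] size [0.053 0.053] a 24.6 zmed 0.107 zmax 0.117
high [ 13. 181.] ctr [0.571 0.624] size [0.123 0.077] a 9.2 zmed 0.097 zmax 0.108
high [244. 178.] ctr [0.575 0.006] size [0.08 0.18] a 0.2 zmed 0.091 zmax 0.136
high [148. 189.] ctr [0.545 0.258] size [0.084 0.088] a 24.0 zmed 0.098 zmax 0.115
high [363. 203.] ctr [ 0.512 -0.304] size [0.032 0.029] a 1.1 zmed 0.09 zmax 0.13
high [ 97. 242.] ctr [0.41  0.381] size [0.111 0.117] a 60.2 zmed 0.126 zmax 0.147
high [ 20. 294.] ctr [0.291 0.561] size [0.221 0.106] a 17.1 zmed 0.143 zmax 0.155
small 0.004 353 [0.546 0.265] dia 0.253
small 0.09 610 [0.548 0.264] dia 0.076
small 0.104 131 [0.547 0.261] dia 0.079
large 0.004 405 [0.411 0.401] dia 0.259
large 0.09 27 [0.41  0.354] dia 0.061
large 0.118 1409 [0.41  0.386] dia 0.105
brush 0.004 571 [ 0.513 -0.313] dia 0.246
brush 0.09 14 [ 0.512 -0.304] dia 0.027
brush 0.104 11 [ 0.511 -0.304] dia 0.026
brush 0.118 73 [ 0.511 -0.306] dia 0.027
```

View pics/crop1.png

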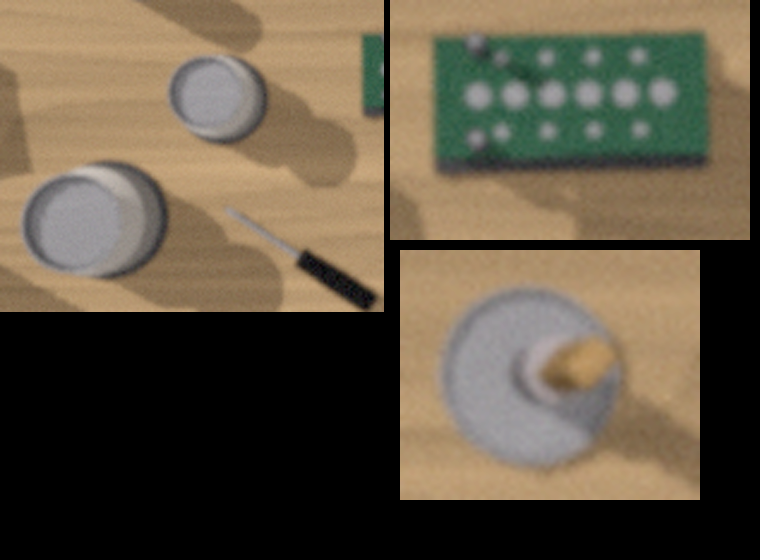

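The bottle at (151,191) is the one meant: its rim is at about 0.109 m and about 80 mm outside, while the one at (100,241) has its rim at about 0.14 m and 105 mm across. The studs stand on the board's left (+y) end, at crop (476,45) and (476,138). I'm moving above the brush.

Call:
jog_arm([
  [[2.15,-1.06,0],[0,0,0],100],
  [[4.3,-2.1,0],[0,0,0],100],
  [[6.5,-3.2,0],[0,0,0],100],
  [[8.6,-4.2,0],[0,0,0],100],
  [[10.8,-5.3,0],[0,0,0],100],
  [[13,-6.3,0],[0,0,0],100],
  [[15.2,-7.4,0],[0,0,0],100],
  [[17.2,-8.45,0],[0,0,0],100],
])

```text
time: 1.15
tool_pos: [0.5136, -0.3042, 0.2497]
tool_rot: [-0.0, 0.993, 0.114, -0.0]
contact_force: [0.9, -0.5, 0.2]
gripper_width: 1.004
grasp_force: 0.0
```

```bash
cat > m.py <<'E'
from h import *
import sys
C,im,dep=snap("wrist",sys.argv[1]); P=cloud(C,dep); Z=P[:,:,2]; s=state(); print(s["tool_pos"].round(4),R.from_quat(np.roll(s["tool_rot"],-1)).as_matrix().round(3)[:,:2].T)
for lo,hi in ((.105,.135),(.06,.105)):
    m=(Z>lo)&(Z<hi)&(np.hypot(P[:,:,0]-.512,P[:,:,1]+.305)<.03)
    Q=P[m]; print(lo,m.sum(),Q.mean(0).round(4))
    if lo>.1: print(np.median(Q[:,2])); r=cv2.minAreaRect(Q[:,:2].astype(np.float32)); print(r); v,u=np.nonzero(m); print(u.min(),u.max(),v.min(),v.max())
E
python3 m.py w1
```

```text
[ 0.5175 -0.2997  0.2496] [[ 0.973  0.231  0.004]
 [ 0.231 -0.973 -0.003]]
0.105 565 [ 0.5126 -0.3067  0.1216]
0.12369397361133458
((0.5104705095291138, -0.3075013756752014), (0.018656207248568535, 0.025956831872463226), 46.93850326538086)
243 271 174 203
0.06 239 [ 0.5181 -0.305   0.0837]
```

View pics/w1.png

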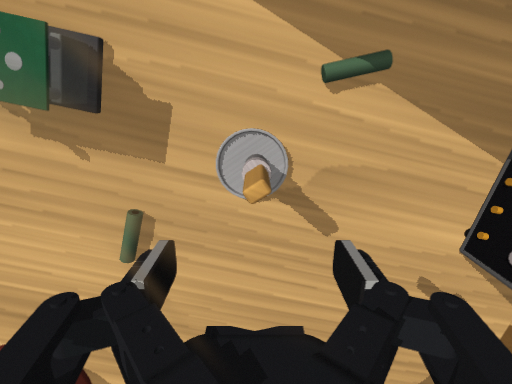

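The wrist picture shows the brush top at about (257,183) with the saucer ring around (252,163). I'll cross-check the handle direction and the saucer centre on this same frame.

Run:
```python
from h import *
z=np.load("pics/w1.npz"); C=(z["K"],z["d"],z["A"],z["o"]); P=cloud(C,z["dep"]); Z=P[:,:,2]
m=(Z>.118)&(Z<.135)&(np.hypot(P[:,:,0]-.512,P[:,:,1]+.305)<.03); Q=P[m][:,:2]
w,V=np.linalg.eigh(np.cov(Q.T)); print(len(Q),Q.mean(0),np.sqrt(12*w),"thin dir",V[:,0],np.degrees(np.arctan2(V[1,0],V[0,0])))
print("box",np.round(cv2.boxPoints(cv2.minAreaRect(Q.astype(np.float32))),4).tolist())
im=cv2.imread("pics/w1.png"); hsv=cv2.cvtColor(im,cv2.COLOR_BGR2HSV)
g=((hsv[:,:,1]<50)&(hsv[:,:,2]>90)).astype(np.uint8); g[:, :210]=0; g[:,295:]=0; g[:120]=0; g[205:]=0
v,u=np.nonzero(g); h=cv2.convexHull(np.c_[u,v].astype(np.int32))[:,0]; X=plane(C,h.astype(float),.010)
print("saucer",cv2.minEnclosingCircle(X[:,:2].astype(np.float32)), cv2.minAreaRect(X[:,:2].astype(np.float32)))
v,u=np.nonzero(m); h=cv2.convexHull(np.c_[u,v].astype(np.int32))[:,0]; X=plane(C,h.astype(float),.126); print("ray rect",cv2.minAreaRect(X[:,:2].astype(np.float32)))
print(state()["joint_pos"].round(3),state()["tool_pos"].round(4))
```

```text
469 [ 0.51156778 -0.30712971] [0.01747195 0.02494814] thin dir [-0.68945615 -0.72432743] -133.58707352992917
box [[0.49459999799728394, -0.30550000071525574], [0.5138000249862671, -0.3231000006198883], [0.526199996471405, -0.3095000088214874], [0.5070000290870667, -0.2919999957084656]]
saucer ((0.5100579261779785, -0.30124402046203613), 0.04912134259939194) ((0.5121197700500488, -0.30060455203056335), (0.0937144011259079, 0.09730662405490875), 24.14377784729004)
ray rect ((0.5122044682502747, -0.3069257140159607), (0.018162041902542114, 0.02554091066122055), 46.64680099487305)
[-0.652 -0.011  1.678  0.005  1.474  0.685] [ 0.5175 -0.2997  0.2496]
```

Call:
jog_arm([
  [[0,0,0.5],[0,0,1.3],100],
  [[0,0,0.8],[0,0,2.6],100],
  [[0,0,1],[0,0,3.9],100],
  [[0,0,1],[0,0,5.2],100],
  [[0,0,1],[0,0,6.5],100],
  [[0,0,1],[0,0,7.1],100],
  [[0,0,1],[0,0,7.1],100],
  [[0,0,1],[0,0,7.1],100],
])

```text
time: 2.2
tool_pos: [0.5122, -0.3059, 0.2248]
tool_rot: [-0.0, 0.928, -0.372, -0.0]
contact_force: [0.3, -0.6, 0.4]
gripper_width: 1.0
grasp_force: 0.0
```

```bash
cat > go.py <<'E'
from h import *
import sys
s=state(); A=R.from_quat(np.roll(s["tool_rot"],-1)).as_matrix(); t=np.array([float(v) for v in sys.argv[1:4]])
print("pos",s["tool_pos"].round(4),"x",A[:,0].round(3),"y",A[:,1].round(3),"yawY",np.degrees(np.arctan2(A[1,1],A[0,1])).round(2),"j6",s["joint_pos"][5].round(2),"F",s["contact_force"].round(2),"t",s["time"])
print("units",(A.T@(t-s["tool_pos"])/.025).round(3))
E
python3 go.py .5117 -.3068 .092; python3 m.py w2
```

```text
pos [ 0.5122 -0.3059  0.2248] x [ 0.723 -0.691 -0.   ] y [-0.691 -0.723  0.   ] yawY -133.68 j6 1.67 F [ 0.27 -0.62  0.36] t 2.2
units [0.013 0.039 5.311]
[ 0.5123 -0.3059  0.2248] [[ 0.723 -0.691 -0.   ]
 [-0.691 -0.723  0.   ]]
0.105 629 [ 0.5121 -0.3095  0.1224]
0.12380275045295114
((0.5106093883514404, -0.3079662322998047), (0.017804637551307678, 0.025015991181135178), 46.32292938232422)
247 267 177 209
0.06 192 [ 0.5192 -0.3161  0.0845]
```

Call:
jog_arm([
  [[0,0.05,1.5],[0,0,0],100],
  [[0,0.05,3],[0,0,0],100],
  [[0,0.05,4.3],[0,0,0],100],
  [[0,0.05,5.1],[0,0,0],100],
  [[0,0.05,5.3],[0,0,0],100],
  [[0,0.05,5.3],[0,0,0],60],
  [[0,0.05,5.3],[0,0,0],30],
  [[0,0.05,5.3],[0,0,0],0],
])

```text
time: 3.25
tool_pos: [0.5121, -0.3073, 0.0938]
tool_rot: [0.0, 0.928, -0.373, 0.001]
contact_force: [-1.1, 1.5, -0.6]
gripper_width: 0.374
grasp_force: 0.0
```

Call:
jog_arm([
  [[0,0,0],[0,0,0],0],
  [[0,0,0],[0,0,0],0],
  [[0,0,0],[0,0,0],0],
  [[0,0,0],[0,0,0],0],
])

```text
time: 3.75
tool_pos: [0.512, -0.3072, 0.0934]
tool_rot: [0.0, 0.928, -0.373, 0.001]
contact_force: [-0.1, -0.1, 5.3]
gripper_width: 0.207
grasp_force: 59.9
```

Call:
jog_arm([
  [[0,0,-0.5],[0,0,0],0],
  [[0,0,-1.5],[0,0,0],0],
  [[0,0,-3],[0,0,0],0],
  [[0,0,-4.5],[0,0,0],0],
  [[0,0,-6],[0,0,0],0],
  [[0,0,-6.7],[0,0,0],0],
  [[0,0,-6.7],[0,0,0],0],
  [[0,0,-6.7],[0,0,0],0],
])

```text
time: 4.75
tool_pos: [0.5107, -0.3062, 0.2576]
tool_rot: [-0.001, 0.928, -0.373, -0.002]
contact_force: [-0.6, 0.4, -1.7]
gripper_width: 0.202
grasp_force: 59.0
```

```bash
python3 go.py .547 .262 .26
python3 - <<'E'
from h import *
C,im,d=snap("scene","s1"); cv2.imwrite("pics/s1c.png",cv2.resize(im[60:260,130:390,::-1],None,fx=3,fy=3)[:600])
C,im,d=snap("wrist","w3")
E
```

```text
pos [ 0.5107 -0.3062  0.2576] x [ 0.722 -0.692 -0.004] y [-0.692 -0.722  0.   ] yawY -133.75 j6 1.67 F [-0.59  0.43 -1.75] t 4.75
units [-14.668 -17.424  -0.048]
```

View pics/s1c.png

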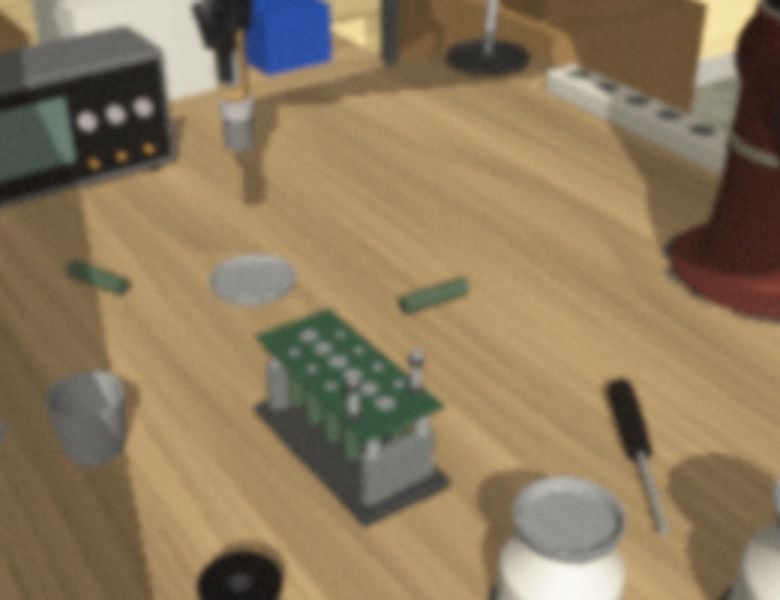

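The scene crop shows the brush held upright at about (237,120), with the saucer empty at (253,279). Now I'm crossing to the dish.

Call:
jog_arm([
  [[-1,-1.2,0],[0,0,0],0],
  [[-2.5,-3,0],[0,0,0],0],
  [[-4,-4.7,0],[0,0,0],0],
  [[-5.5,-6.5,0],[0,0,0],0],
  [[-7,-8.3,0],[0,0,0],0],
  [[-8.5,-10.1,0],[0,0,0],0],
  [[-9.5,-11.3,0],[0,0,0],0],
  [[-9.5,-11.3,0],[0,0,0],0],
])

```text
time: 5.85
tool_pos: [0.5345, 0.0638, 0.2585]
tool_rot: [0.0, 0.929, -0.371, -0.001]
contact_force: [0.3, -1.0, -0.5]
gripper_width: 0.206
grasp_force: 59.1
```

```bash
python3 go.py .547 .262 .26
python3 - <<'E'
from h import *
C,im,dep=snap("wrist","w4")
E
```

```text
pos [0.5345 0.0638 0.2585] x [ 0.725 -0.688 -0.002] y [-0.688 -0.725  0.001] yawY -133.51 j6 2.31 F [ 0.29 -0.98 -0.46] t 5.85
units [-5.097 -6.095 -0.059]
```

View pics/w4.png

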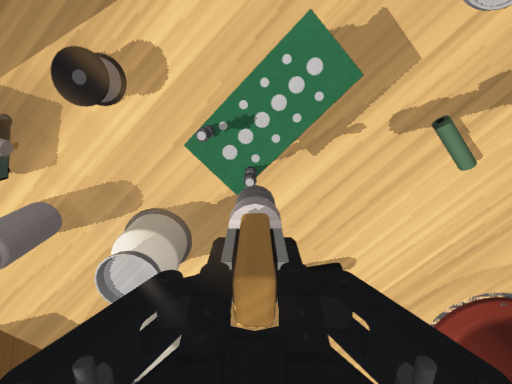

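The wrist picture shows the middle row of pads running from (230,152), between the studs at (203,133) and (250,178), to (315,66). The dish is at about (135,276). I'll cast rays for the pads and the dish.

Run:
```python
from h import *
z=np.load("pics/w4.npz"); C=(z["K"],z["d"],z["A"],z["o"]); im=cv2.imread("pics/w4.png"); hsv=cv2.cvtColor(im,cv2.COLOR_BGR2HSV)
m=((hsv[:,:,1]<70)&(hsv[:,:,2]>110)).astype(np.uint8)
k,l,s,c=cv2.connectedComponentsWithStats(m)
for i in range(1,k):
    if 60<s[i,4]<400 and 190<c[i][0]<340 and c[i][1]<175: print(c[i].round(1),s[i,4],plane(C,[c[i]],.092)[0].round(4))
P=cloud(C,z["dep"]); Z=P[:,:,2]
g=(hsv[:,:,0]>60)&(hsv[:,:,0]<95)&(hsv[:,:,1]>100)&(Z>.08)&(Z<.1); print("board",np.median(Z[g]),cv2.minAreaRect(P[g][:,:2].astype(np.float32)))
q=P[(np.hypot(P[:,:,0]-.547,P[:,:,1]-.262)<.05)&(Z>.1)&(Z<.118)]; print("rim",len(q),np.median(q[:,2]),cv2.minEnclosingCircle(q[:,:2].astype(np.float32)))
A=np.c_[2*q[:,:2],np.ones(len(q))]; x=np.linalg.lstsq(A,(q[:,:2]**2).sum(1),rcond=None)[0]; print("fit",x[:2],np.sqrt(x[2]+x[0]**2+x[1]**2))
q=P[(np.hypot(P[:,:,0]-.547,P[:,:,1]-.262)<.04)&(Z>.09)&(Z<.103)]; print("floor",np.median(q[:,2]),q.mean(0))
```

```text
[286.4  58.7] 87 [ 0.5985 -0.0402  0.092 ]
[314.3  65.9] 250 [ 0.5751 -0.0557  0.092 ]
[264.1  81.9] 76 [ 0.598  -0.0104  0.092 ]
[296.   84.4] 234 [ 0.5746 -0.0317  0.092 ]
[318.6  95.8] 78 [ 0.5509 -0.0412  0.092 ]
[278.5 102.1] 219 [ 0.574  -0.0079  0.092 ]
[242.9 104.1] 69 [0.5974 0.0195 0.092 ]
[261.6 119.4] 205 [0.5734 0.0161 0.092 ]
[296.6 117.4] 72 [ 0.5502 -0.0114  0.092 ]
[245.2 135.8] 196 [0.5731 0.04   0.092 ]
[201.  135.3] 71 [0.6054 0.0731 0.092 ]
[275.2 138. ] 65 [0.5497 0.0187 0.092 ]
[229.4 151.9] 192 [0.5725 0.064  0.092 ]
[255.1 157.8] 63 [0.549  0.0484 0.092 ]
board 0.09061322375697167 ((0.5736631751060486, 0.003923133015632629), (0.07897403836250305, 0.178747296333313), 1.1100882291793823)
rim 602 0.10606695896533908 ((0.5477594137191772, 0.2589782476425171), 0.04025615006685257)
fit [0.54638022 0.25807889] 0.03750314809167834
floor 0.09766180712689193 [0.55510673 0.26120186 0.09786343]
```

Call:
jog_arm([
  [[-1.2,-1.5,0],[0,0,0],0],
  [[-2.7,-3.3,0],[0,0,0],0],
  [[-4.2,-5.1,0],[0,0,0],0],
  [[-5,-6.05,0],[0,0,0],0],
  [[-5,-6.05,0.5],[0,0,0],0],
  [[-5,-6.05,1.5],[0,0,0],0],
  [[-5,-6.05,2],[0,0,0],0],
  [[-5,-6.05,2],[0,0,0],0],
])

```text
time: 6.9
tool_pos: [0.5489, 0.2556, 0.208]
tool_rot: [0.001, 0.928, -0.373, -0.001]
contact_force: [0.3, -0.9, -1.3]
gripper_width: 0.205
grasp_force: 59.3
```

```bash
python3 go.py .5475 .260 .188
```

```text
pos [0.5489 0.2556 0.208 ] x [ 0.721 -0.693 -0.001] y [-0.693 -0.721  0.003] yawY -133.85 j6 2.65 F [ 0.28 -0.92 -1.29] t 6.9
units [-0.163 -0.092  0.801]
```

Call:
jog_arm([
  [[-0.1,-0.1,0.3],[0,0,0],0],
  [[-0.1,-0.1,0.6],[0,0,0],0],
  [[-0.1,-0.1,0.8],[0,0,0],0],
  [[-0.1,-0.1,0.9],[0,0,0],0],
  [[-0.1,-0.1,1.0],[0,0,0],0],
  [[-0.1,-0.1,1.05],[0,0,0],0],
  [[-0.1,-0.1,1.05],[0,0,0],0],
])

```text
time: 7.78
tool_pos: [0.5495, 0.2607, 0.184]
tool_rot: [-0.0, 0.928, -0.373, 0.0]
contact_force: [-0.8, -0.6, 1.6]
gripper_width: 0.203
grasp_force: 59.5
```

Call:
jog_arm([
  [[0,0,0.1],[0,0,0],0],
  [[0,0,0.2],[0,0,0],0],
  [[0,0,0.25],[0,0,0],0],
  [[0,0,0.25],[0,0,0],0],
  [[0,0,0.25],[0,0,0],0],
])

```text
time: 8.4
tool_pos: [0.5499, 0.2609, 0.1802]
tool_rot: [-0.0, 0.928, -0.373, 0.0]
contact_force: [-5.0, -2.2, 11.4]
gripper_width: 0.202
grasp_force: 61.0
```

The force jumped to 11 N at the predicted depth, so the dish is fully down. I'm lifting and returning to the board.

Call:
jog_arm([
  [[0,0,-0.6],[0,0,0],0],
  [[0,0,-1.6],[0,0,0],0],
  [[0,0,-2.8],[0,0,0],0],
  [[0,0,-3.1],[0,0,0],0],
  [[1.2,1.2,-3.1],[0,0,0],0],
  [[2.7,2.7,-3.1],[0,0,0],0],
  [[3.8,3.8,-3.1],[0,0,0],0],
  [[3.8,3.8,-3.1],[0,0,0],0],
])

```text
time: 9.4
tool_pos: [0.5521, 0.1242, 0.2537]
tool_rot: [0.0, 0.927, -0.374, -0.001]
contact_force: [0.1, -0.2, -1.3]
gripper_width: 0.202
grasp_force: 59.4
```

```bash
python3 go.py .5725 .064 .25
```

```text
pos [0.5521 0.1242 0.2537] x [ 0.72  -0.694 -0.001] y [-0.694 -0.72   0.001] yawY -133.96 j6 2.43 F [ 0.11 -0.16 -1.26] t 9.4
units [2.26  1.166 0.146]
```

Call:
jog_arm([
  [[1.2,0.6,0],[0,0,0],0],
  [[2.25,1.15,0],[0,0,0],0],
  [[2.25,1.15,0],[0,0,0],0],
  [[2.25,1.15,0],[0,0,0],0],
  [[2.25,1.15,0],[0,0,0],0],
])

```text
time: 10.02
tool_pos: [0.5729, 0.0679, 0.2547]
tool_rot: [-0.0, 0.928, -0.372, -0.0]
contact_force: [-0.5, 0.2, -1.0]
gripper_width: 0.205
grasp_force: 59.3
```

```bash
python3 go.py .5725 .064 .179
python3 - <<'E'
from h import *
C,im,dep=snap("wrist","w5")
cv2.imwrite("pics/w5c.png",im[:,:,::-1])
E
```

```text
pos [0.5729 0.0679 0.2547] x [ 0.723 -0.69  -0.001] y [-0.69  -0.723  0.   ] yawY -133.66 j6 2.32 F [-0.52  0.17 -1.04] t 10.025
units [0.098 0.121 3.028]
```

View pics/w5c.png

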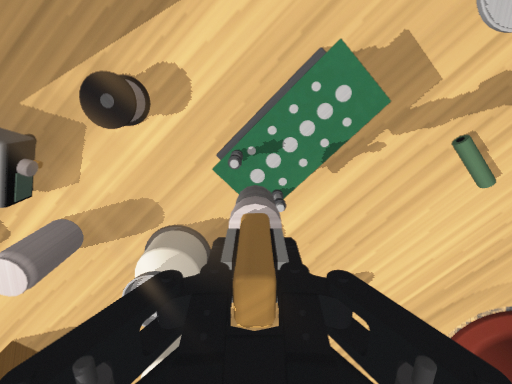

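The picture shows the brush tip at (257,190) just above the first pad at (257,176), with the studs at (236,158) and (278,203) on either side. I'm lowering.

Call:
jog_arm([
  [[0.1,0.1,0.5],[0,0,0],0],
  [[0.1,0.1,1.2],[0,0,0],0],
  [[0.1,0.1,1.9],[0,0,0],0],
  [[0.1,0.1,2.4],[0,0,0],0],
  [[0.1,0.1,2.6],[0,0,0],0],
  [[0.1,0.1,2.6],[0,0,0],0],
  [[0.1,0.1,2.6],[0,0,0],0],
])

```text
time: 10.95
tool_pos: [0.5737, 0.0632, 0.1909]
tool_rot: [-0.0, 0.928, -0.373, 0.001]
contact_force: [-0.0, -0.5, -0.8]
gripper_width: 0.205
grasp_force: 59.3
```

```bash
python3 go.py .573 .0645 .1785
```

```text
pos [0.5737 0.0632 0.1909] x [ 0.722 -0.692  0.001] y [-0.692 -0.722 -0.001] yawY -133.75 j6 2.32 F [-0.01 -0.47 -0.81] t 10.95
units [-0.058 -0.018  0.494]
```

Call:
jog_arm([
  [[0,0,0.2],[0,0,0],0],
  [[0,0,0.35],[0,0,0],0],
  [[0,0,0.45],[0,0,0],0],
  [[0,0,0.5],[0,0,0],0],
  [[0,0,0.5],[0,0,0],0],
  [[0,0,0.5],[0,0,0],0],
])

```text
time: 11.7
tool_pos: [0.5734, 0.0631, 0.1779]
tool_rot: [-0.0, 0.928, -0.373, 0.0]
contact_force: [-1.0, -0.1, 2.9]
gripper_width: 0.201
grasp_force: 59.8
```

```bash
python3 go.py .575 -.0555 .178
```

```text
pos [0.5734 0.0631 0.1779] x [ 0.722 -0.691  0.   ] y [-0.691 -0.722 -0.   ] yawY -133.75 j6 2.32 F [-1.01 -0.14  2.93] t 11.7
units [ 3.329e+00  3.383e+00 -2.000e-03]
```

Call:
jog_arm([
  [[0.15,0.15,0],[0,0,0],0],
  [[0.4,0.4,0],[0,0,0],0],
  [[0.65,0.65,0],[0,0,0],0],
  [[0.9,0.9,0],[0,0,0],0],
  [[1.15,1.17,0],[0,0,0],0],
  [[1.4,1.42,0],[0,0,0],0],
  [[1.65,1.68,0],[0,0,0],0],
  [[1.65,1.68,0],[0,0,0],0],
])

```text
time: 12.7
tool_pos: [0.5739, 0.003, 0.1775]
tool_rot: [0.001, 0.928, -0.373, 0.0]
contact_force: [0.1, -0.8, 3.6]
gripper_width: 0.203
grasp_force: 59.9
```

```bash
python3 go.py .575 -.0555 .178
```

```text
pos [0.5739 0.003  0.1775] x [ 0.722 -0.692  0.001] y [-0.692 -0.722  0.002] yawY -133.8 j6 2.21 F [ 0.13 -0.82  3.58] t 12.7
units [ 1.651  1.659 -0.016]
```

Call:
jog_arm([
  [[0.15,0.15,0],[0,0,0],0],
  [[0.4,0.4,0],[0,0,0],0],
  [[0.65,0.65,0],[0,0,0],0],
  [[0.9,0.9,0],[0,0,0],0],
  [[1.15,1.15,0],[0,0,0],0],
  [[1.4,1.4,0],[0,0,0],0],
  [[1.7,1.7,0],[0,0,0],0],
  [[1.7,1.7,0],[0,0,0],0],
])

```text
time: 13.7
tool_pos: [0.5752, -0.0573, 0.1775]
tool_rot: [0.001, 0.928, -0.373, 0.0]
contact_force: [-0.1, -1.3, 3.2]
gripper_width: 0.203
grasp_force: 59.9
```

```bash
python3 go.py .575 -.0575 .178
```

```text
pos [ 0.5752 -0.0573  0.1775] x [ 0.722 -0.692  0.001] y [-0.692 -0.722  0.002] yawY -133.81 j6 2.11 F [-0.08 -1.3   3.23] t 13.7
units [-0.001  0.012 -0.02 ]
```

Call:
jog_arm([
  [[0,0,-0.6],[0,0,0],0],
  [[0,0,-1.6],[0,0,0],0],
  [[0,0,-2.6],[0,0,0],0],
  [[1,1.8,-2.6],[0,0,0],0],
  [[2.2,4,-2.6],[0,0,0],0],
  [[3.4,6.1,-2.6],[0,0,0],0],
  [[4.4,7.9,-2.6],[0,0,0],0],
  [[4.95,8.9,-2.6],[0,0,0],0],
])

```text
time: 14.7
tool_pos: [0.5095, -0.3043, 0.2425]
tool_rot: [0.0, 0.928, -0.373, -0.0]
contact_force: [-1.0, 0.5, -2.3]
gripper_width: 0.204
grasp_force: 59.3
```

Call:
jog_arm([
  [[0,0,0],[0,0,0],0],
  [[0,0,0],[0,0,0],0],
  [[0,0,0],[0,0,0],0],
])

```text
time: 15.08
tool_pos: [0.5112, -0.3009, 0.2425]
tool_rot: [-0.0, 0.928, -0.372, -0.0]
contact_force: [0.7, 0.2, -1.1]
gripper_width: 0.203
grasp_force: 59.4
```

```bash
python3 go.py .511 -.303 .0935
```

```text
pos [ 0.5112 -0.3009  0.2425] x [ 0.723 -0.69  -0.   ] y [-0.69  -0.723 -0.   ] yawY -133.66 j6 1.68 F [ 0.73  0.19 -1.11] t 15.075
units [0.056 0.065 5.959]
```

Lowering into the saucer.

Call:
jog_arm([
  [[0.05,0.05,1.2],[0,0,0],0],
  [[0.05,0.05,2.7],[0,0,0],0],
  [[0.05,0.05,4.2],[0,0,0],0],
  [[0.05,0.05,5.2],[0,0,0],0],
  [[0.05,0.05,5.6],[0,0,0],0],
  [[0.05,0.05,5.8],[0,0,0],0],
  [[0.05,0.05,5.9],[0,0,0],0],
  [[0.05,0.05,5.9],[0,0,0],0],
])

```text
time: 16.08
tool_pos: [0.5114, -0.3042, 0.096]
tool_rot: [0.0, 0.928, -0.373, 0.001]
contact_force: [-0.1, -0.6, -1.6]
gripper_width: 0.208
grasp_force: 59.4
```

Call:
jog_arm([
  [[0,0,0.05],[0,0,0],0],
  [[0,0,0.05],[0,0,0],0],
  [[0,0,0.05],[0,0,0],0],
])

```text
time: 16.45
tool_pos: [0.5109, -0.3039, 0.0939]
tool_rot: [0.0, 0.928, -0.373, 0.0]
contact_force: [-0.1, -0.9, -1.2]
gripper_width: 0.202
grasp_force: 59.4
```

Call:
jog_arm([
  [[0,0,0.03],[0,0,0],0],
  [[0,0,0.05],[0,0,0],0],
  [[0,0,0.05],[0,0,0],0],
])

```text
time: 16.82
tool_pos: [0.5111, -0.3041, 0.0934]
tool_rot: [0.0, 0.928, -0.373, 0.0]
contact_force: [-2.2, 0.7, 4.9]
gripper_width: 0.202
grasp_force: 60.2
```

Contact. I'm opening gradually and then withdrawing straight up.

Call:
jog_arm([
  [[0,0,0],[0,0,0],25],
  [[0,0,0],[0,0,0],35],
  [[0,0,0],[0,0,0],60],
  [[0,0,0],[0,0,0],90],
  [[0,0,0],[0,0,0],90],
  [[0,0,-1],[0,0,0],90],
  [[0,0,-2.5],[0,0,0],90],
  [[0,0,-4.5],[0,0,0],90],
])

```text
time: 17.82
tool_pos: [0.51, -0.3032, 0.2045]
tool_rot: [-0.0, 0.928, -0.373, -0.002]
contact_force: [-0.2, -0.3, 0.5]
gripper_width: 0.898
grasp_force: 0.0
```

Call:
jog_arm([
  [[0,0,-1.5],[0,0,0],90],
  [[0,0,-1.5],[0,0,0],90],
  [[0,0,-1.5],[0,0,0],90],
  [[0,0,-1.5],[0,0,0],90],
])

```text
time: 18.32
tool_pos: [0.5101, -0.3032, 0.2401]
tool_rot: [-0.001, 0.928, -0.373, -0.002]
contact_force: [-0.7, -1.2, -0.5]
gripper_width: 0.898
grasp_force: 0.0
```

```bash
python3 - <<'E'
from h import *
C,a,_=snap("scene","s2"); C,b,_=snap("wrist","w6")
cv2.imwrite("pics/fin.png",np.hstack([cv2.resize(a,(400,300)),cv2.resize(b,(400,300))])[:,:,::-1]); print(state()["contact_force"])
E
python3 m.py w7
```

```text
[-0.34743933 -0.14699921 -0.50037639]
[ 0.5104 -0.3035  0.2409] [[ 0.722 -0.692 -0.003]
 [-0.692 -0.722  0.   ]]
0.105 559 [ 0.5125 -0.3053  0.1224]
0.12391099740699343
((0.5110465288162231, -0.3040522634983063), (0.017432328313589096, 0.025525296106934547), 46.558692932128906)
245 263 172 202
0.06 160 [ 0.5195 -0.3123  0.0841]
```

View pics/fin.png

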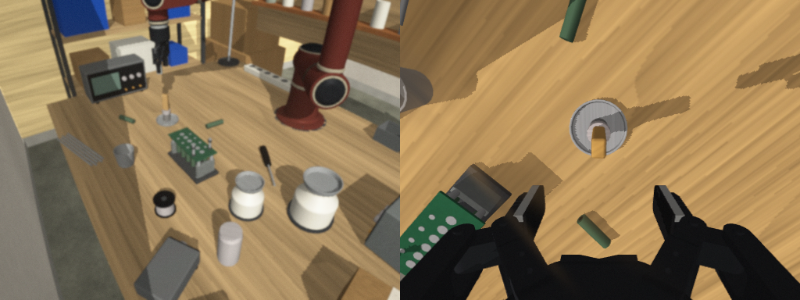

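The brush stands upright in its saucer, at (167,108) in the left half and (598,135) in the right half. The gripper is clear and the other things have not moved.

```bash
python3 -c "
from plant import *
print(job_done())"
```

```text
the job is handed in; nothing more can be done
None
```

I dipped the brush until the dish hit its stop, brushed the pad row from the studs to the far end at about 4 N (board pressed roughly 3.5 mm), stood the brush upright in its saucer and handed the job in at about 18.5 s; no verdict was shown.

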